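# Fit up a cabinet-door corner and its hinge strap for tack welding

## Robot

A 7-joint arm with a two-finger parallel gripper is mounted at the origin on the work surface. World frame = base frame: x ahead of the robot, y to its left, z up, the work surface at z = 0. Lengths are in m, angles in rad, forces in N, time in s.
With the tool pointing down it reaches from about 0.375 to 0.925 m from the base axis. Payload 3.1 kg.
Tool frame: the origin (TCP) lies midway between the tips of the shut fingers; the grasp point (between the pads) lies 19 mm behind it (manip.hold_point_z is the distance from the TCP to the grasp point, in m); z points along the fingers, y is the line along which they close (so a half turn about z gives the same grasp; the last joint's range is limited). The gripper opens to 85 mm and grips with 20 to 120 N. Pads are 22 mm wide; open, the fingers measure 114 mm over their backs; the gripper's body (76 mm by 85 mm) begins 54 mm behind the grasp point. The pads swing forward as they close: fully open they stand 13 mm farther back than shut.
Start: joints at [-1.401, 0.383, 0.044, 1.598, -0.018, 1.161, -0.05], TCP at [0.172, 0.627, 0.21] pointing down, gripper open.
Joint ranges: [-2.61, 2.61], [-0.41, 2.15], [-1.48, 1.57], [0, 2.5], [-1.57, 4.71], [0.05, 1.97], [-2.85, 2.85]. Speed limits (rad/s): [2.79, 2.79, 3.14, 3.14, 3.14, 3.14, 3.14].

## Interface

Orientations are given as a unit quaternion [x, y, z, w].
In Python, from workcell import manip gives the robot as it stands.
- The arm moves only by the tool move_arm, never from a script. Its argument "motion" is a list that holds one entry, the list of rows, each a list of 4 numbers: the shift along the world's x, y, z in m, then the turn about the world's z in degrees. A call has 1 to 10 rows; each row shifts and turns the commanded pose from where the row before left it; what a row does not reach is not made up. A row lasts 1/8 s, in which the tool goes at most 62.5 mm and 10.7 degrees, less where a joint would pass 70% of its speed; a pose out of reach is approached as far as the arm can. A call with a gripper value outside its range is refused whole. "hand" is the opening in per cent of the stroke, from 0 (shut) to 100 (fully open), set as the call begins (left out, the last holds). The fingers move at their own pace and stop on an object; "newtons" is the grip in N (left out, the last holds). Time passes only in rows, so rows that do not move let the fingers close. It gives the time, the measured TCP pose, the force, the opening and the grip force at its end, in the units of the state.
- manip.get_state(): the state, without advancing time (a new reading comes with each control period).
- manip.capture(name): name is "side" or "top" or "wrist"; returns a dict with "color" (480x640x3 uint8, red, green, blue), "depth" (480x640 float32, m along the optical axis (not along the pixel's ray), 0 where there is no reading), "fov_y" (degrees; the focal length in pixels is half the picture's height over the tangent of half this angle, whatever the lens; pixels are square), "cx", "cy" (the principal point, pixels), "k1" (the pictures are not rectified: a ray, as slopes to the right and down, at radius r is drawn at 1 + k1 r^2 times it, then the intrinsics apply), "R" (3x3) and "t" (3): a world point X has camera coordinates R X + t. Camera axes: x right, y down, z forward; pixel columns grow to the right and rows downward; lengths in m; the calibration is good to about 2 mm. A picture is of the moment at which its call begins.
- manip.sign_off(): hands the job in; it is judged then, once.
The state is a dict: "t": time; "joint_pos": joint angles; "qvel": joint speeds; "effort": joint torques, N m; "tcp_pos": TCP position; "orientation": TCP orientation; "wrist_force": force on the tool from outside, world axes, zero at the start; "moment": the same for the moment, N m; "opening": finger opening in m; "finger_force": force on a finger pad.
Only numpy, scipy, OpenCV 4.12 (cv2) and the standard library are available. Lean on these libraries where they do the work, as an engineer would, in place of code of your own. Each camera call takes 0.05 s, during which the arm holds its last target. There are 200 camera calls.

## Task

Fit up this door-frame corner for tacking: slide the loose rail across the fixture plate, without lifting it, until its long side lies against the fence and its end is butted tight and square against the clamped stile, with no gap. Then lay the hinge strap flat along the middle of the rail, with its hole dropped over the locating pin and its barrel on the outside of the stile, and let go. Leave the other things on the bench and the fixture where they are.

Things in the scene. Friction and masses are not known exactly. Their poses are not given: they have to be found in the camera images.
- fixture: Dark steel welding fixture plate, fixed, 260 (its x) x 360 (its y) x 12 mm, with a grid of dark holes. Origin: centre of its underside, on the bench; x away from the robot, y to the left, z up. It carries, fixed: the stile, the fence, the pin, and a step clamp that holds the stile's robot end (x -100 to -70, y 88 to 178 mm, top 82 mm above the bench).
- butt_face (a point): Point on the face of the stile where the centre of the rail's end must come. The stile: a bright fixed 40 x 40 mm square tube along the fixture's x, from x = -115 to +90 mm, top 52 mm above the bench. Its right-hand face (looking to the fixture's -y) lies at y = 80; this point is at x = 50, y = 80, 32 mm above the bench. Axes as the fixture's.
- fence_face (a point): Point on the robot-side face (x = 90 mm in the fixture) of the fence: a fixed flat bar 12 mm thick, 25 mm high, top 37 mm above the bench, along the fixture's y from -170 to +120 mm. The point is at y = 10 mm, where the middle of the rail's side comes. Axes as the fixture's.
- pin_tip (a point): Tip of the upright locating pin that stands on the stile's top at fixture x = 50, y = 100 mm: 10 mm in diameter, 14 mm high, the last 5 mm tapering to 5 mm; tip 66 mm above the bench.
- rail: The loose rail: bright metal tube, 140 mm long (its y), 80 wide (its x), 40 high, 3 mm wall, open ends, 0.4 to 0.65 kg (sliding it takes 2 to 5 N), lying askew on the fixture plate, robot side of the fence, right of the stile. Origin: centre of its underside. Home: axes parallel to the fixture's, origin at fixture x = 50, y = 10 mm, top level with the stile's.
- strap: The loose hinge strap: dark flat steel bar 36 mm wide (its x), 8 thick, about 0.34 kg, flat on the bench left or right of the fixture. Origin: underside, on the axis of its one 15 mm through hole. The bar runs 120 mm along -y (tail) and 20 mm along +y to the barrel (see strap_tail). Balances 40 mm tailward of the hole. Home: axes parallel to the fixture's, underside 52 mm above the bench.
- strap_tail (a point): Middle of the strap's plain end, at its underside, 120 mm from the hole. The strap's other end is a barrel 16 mm in diameter and 36 mm long lying across the bar, its axis 28 mm beyond the hole and 8 mm above the underside.
- offcut: Bystander: short bright offcut of 40 x 40 mm square tube, 50 mm long, lying on the fixture plate's robot-side edge near the stile; leave it.
- wrench: Bystander: open-ended wrench, 190 mm long (its x), lying on the bench on the side of the fixture where the strap is not; leave it.
- hammer: Bystander: hammer lying on the bench beyond the fixture; leave it.
- mag_square: Bystander: magnetic welding square, 120 mm legs, 18 mm thick, flat on the bench at the far left; leave it.
- grinder: Bystander: angle grinder lying on the bench at the far right; leave it.
- spray_can: Bystander: spray can 65 mm in diameter, 165 mm high, standing beyond the fixture's far left corner; leave it.
Not all that is in view belongs to the job. What is shaped like the rail but orange is not meant.

How it is judged:
On the way, in this order (a step that is already met when the one before it is completed fails the run):
1. the rail lies against the fence and is butted square against the stile (y of rail in the frame of butt_face between -0.072 and -0.067 m and x of rail in the frame of fence_face between -0.042 and -0.037 m and angle between the x axis of rail and the x axis of fixture, either way round below 0.021 rad and height (world z) of rail below 0.014 m and angle between rail's own z axis and vertical below 0.02 rad), for 0.2 s.
2. the strap lies flat along the rail with its hole down over the pin (horizontal distance between strap and pin_tip below 0.004 m and height (world z) of strap between 0.05 and 0.054 m and angle between strap's own z axis and vertical below 0.03 rad and angle between the y axis of strap and the y axis of fixture, either way round below 0.105 rad and y of strap_tail in the frame of butt_face below -0.05 m), for 0.2 s.
At the end, for the whole second after the job is handed in: Rail flat on the plate, its end within 2 mm of the stile, its side within 2 mm of the fence, square within 1.2 degrees; strap flat on stile and rail, hole down around the pin, along the rail within 6 degrees, tail over the rail; both released and at rest (all of step 1 and all of step 2 and linear speed of each of strap, rail below 0.01 m/s); the robot touches nothing.
It fails at once if the rail is lifted off the plate (its underside's centre rises by 20 mm) or tipped by more than 17 degrees (height (world z) of rail above 0.032 m or angle between rail's own z axis and vertical above 0.3 rad).
It fails at once if one of the bystanders is moved by more than 30 mm (distance of any of offcut, wrench, hammer, mag_square, grinder, spray_can from where it was at the start of the episode above 0.03 m).
It also fails if it takes over 67 s, if anything falls off the work surface, if the arm or the gripper's body presses on something with over 40 N, if the wrist force passes 120 N, or if a joint passes its speed limit or range.

## Working session

There is one attempt and no reset: what is moved stays moved. The work goes in short steps, Python scripts to look and compute and a tool call to move; the robot and the scene stay as the last step left them, time stands still between calls to the robot, and variables do not carry over. Pictures are saved under pics/ and viewed, at most 10 in all, crops included, and the job is handed in when it is done.

Besides the shell and the picture viewer there is one more tool, called after "Request:" as name(argument=value, ...), one argument or row to a line, values as JSON. move_arm: Moves the arm, as the interface text tells. Its arguments: {"type":"object","properties":{"motion":{"type":"array","items":{"type":"array","items":{"type":"array","items":{"type":"number"}}}},"hand":{"type":"number"},"newtons":{"type":"number"}},"required":["motion"]}

```bash
mkdir -p pics; ls; cat > h.py <<'E'
import numpy as np, cv2
from workcell import manip
def cap(n):
    c=manip.capture(n); c['f']=240/np.tan(np.radians(c['fov_y'])/2); return c
def cloud(c):
    h,w=c['depth'].shape; K=np.array([[c['f'],0,c['cx']],[0,c['f'],c['cy']],[0,0,1]])
    u,v=np.meshgrid(np.arange(w),np.arange(h)); p=np.stack([u,v],-1).reshape(-1,1,2).astype(float)
    n=cv2.undistortPoints(p,K,np.array([c['k1'],0,0,0.])).reshape(h,w,2)
    d=c['depth'][...,None].astype(float); P=np.concatenate([n*d,d],-1)
    return (P-np.array(c['t']))@np.array(c['R'])
def pix(c,X):
    K=np.array([[c['f'],0,c['cx']],[0,c['f'],c['cy']],[0,0,1]])
    return cv2.projectPoints(np.array(X,float).reshape(-1,1,3),cv2.Rodrigues(np.array(c['R']))[0],np.array(c['t'],float),K,np.array([c['k1'],0,0,0.]))[0].reshape(-1,2)
def ray(c,uv,z):
    K=np.array([[c['f'],0,c['cx']],[0,c['f'],c['cy']],[0,0,1]])
    n=cv2.undistortPoints(np.array(uv,float).reshape(-1,1,2),K,np.array([c['k1'],0,0,0.])).reshape(-1,2)
    d=np.c_[n,np.ones(len(n))]@np.array(c['R']); o=-np.array(c['R']).T@np.array(c['t'])
    return o+d*((z-o[2])/d[:,2])[:,None]
def ortho(P,col,x0,x1,y0,y1,s=0.001,zmax=1):
    # top-down map: row = (x1-x)/s, col=(y1-y)/s
    H=int((x1-x0)/s);W=int((y1-y0)/s);im=np.zeros((H,W,3),np.uint8);hz=np.zeros((H,W))
    q=P.reshape(-1,3);c=col.reshape(-1,3);r=((x1-q[:,0])/s).astype(int);k=((y1-q[:,1])/s).astype(int)
    m=(r>=0)&(r<H)&(k>=0)&(k<W)&(q[:,2]>-.02)&(q[:,2]<zmax);im[r[m],k[m]]=c[m];hz[r[m],k[m]]=q[m,2];return im,hz
E
python3 - <<'E'
from h import *
for n in("top","side"):
    c=cap(n);cv2.imwrite(f'pics/{n}0.png',c['color'][...,::-1]);np.savez(f'{n}0.npz',**c)
    P=cloud(c);print(n,c['f'],c['k1'],-np.array(c['R']).T@c['t'],(c['depth']>0).mean(), c['R'])
print(manip.get_state())
E
```

```text
pics
top 552.9192729983197 -0.10805762820019091 [ 0.31293026 -0.02962795  1.50665064] 0.9960123697916666 [[ 0.00876532 -0.99995206  0.00436356]
 [-0.99053302 -0.00928042 -0.13696063]
 [ 0.13699456 -0.00312175 -0.99056688]]
side 462.65652107178596 -0.08229144485514729 [-0.05361088 -0.70365588  0.60126137] 0.9960188802083333 [[ 0.77252443 -0.63490056 -0.01035766]
 [-0.34445299 -0.40530349 -0.84680648]
 [ 0.53343991  0.65774642 -0.53180025]]
{'t': 0.1, 'joint_pos': array([-1.40082783,  0.38377294,  0.04384077,  1.59943734, -0.01790197,
        1.16120864, -0.04989547]), 'qvel': array([-0.00053709, -0.00372364,  0.00152681, -0.00409341,  0.0020862 ,
        0.00172972, -0.00070181]), 'effort': array([ 2.16507615e-03, -4.34725749e+01,  1.02913242e+00, -2.50451732e+01,
        1.09079338e-02,  5.38629218e-03,  1.78697258e-05]), 'tcp_pos': array([0.17174029, 0.62594779, 0.20899073]), 'orientation': array([ 1.33445169e-01,  9.91055451e-01, -1.21288380e-03, -9.86772002e-05]), 'wrist_force': array([-0.32227985,  0.04483377, -0.42414074]), 'moment': array([-0.02124502, -0.03526486, -0.0004773 ]), 'finger_force': 0.0, 'opening': 0.08556101298766877}
```

View pics/top0.png

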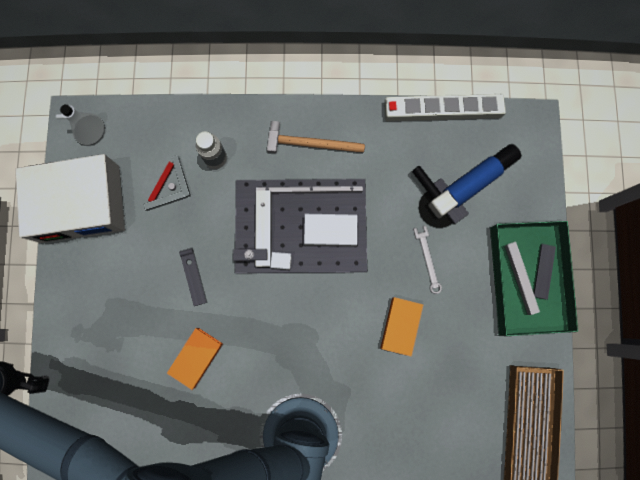

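View pics/side0.png

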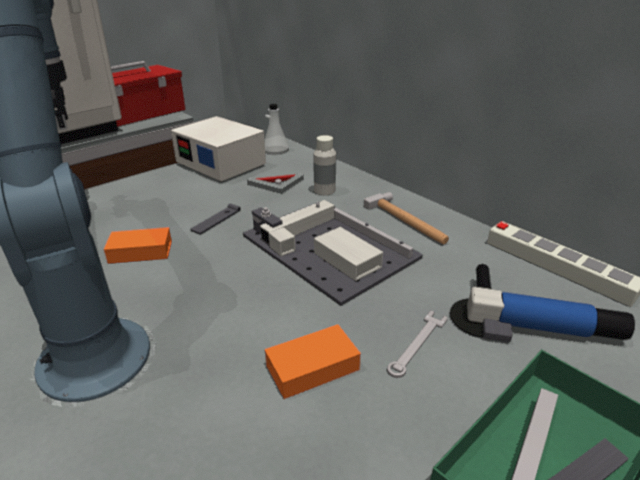

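The top view shows the fixture at about (300,226), the stile at (263,227) and the fence along row 188. The rail is at (331,229), and the strap is at (193,277) with its barrel towards (187,250). The offcut is at (281,260) and the wrench at (428,260).

```bash
python3 - <<'E'
from h import *
c=dict(np.load('top0.npz'));P=cloud(c);col=c['color']
g=col.astype(int).mean(-1);z=P[...,2]
def rect(m,zz,name):
    m=m.astype(np.uint8);n,l,s,_=cv2.connectedComponentsWithStats(m);i=1+np.argmax(s[1:,4]);m=(l==i).astype(np.uint8)
    cn=max(cv2.findContours(m,cv2.RETR_EXTERNAL,cv2.CHAIN_APPROX_NONE)[0],key=len).reshape(-1,2)
    X=ray(c,cn,zz)[:,:2];r=cv2.minAreaRect((X*1000).astype(np.float32));print(name,s[i],r,cv2.boxPoints(r).round(1).tolist());return X
def roi(u0,u1,v0,v1):
    m=np.zeros(g.shape,bool);m[v0:v1,u0:u1]=1;return m
print('z bench',np.median(z[300:340,270:300]),'plate',np.median(z[258:268,310:360]),'rail',np.median(z[220:238,312:350]),'stile',np.median(z[210:235,259:267]),'strap',np.median(z[265:285,190:196]))
rect(roi(298,363,205,250)&(g>140),.052,'rail')
rect(roi(225,375,170,280)&(g<95),.012,'plate')
rect(roi(254,274,180,270)&(g>140),.052,'stile')
rect(roi(170,215,240,312)&(g<95),.008,'strap')
rect(roi(273,295,250,272)&(g>140),.052,'offcut')
im=cv2.resize(col[170:320,165:375,::-1],None,fx=3.8,fy=3.8,interpolation=cv2.INTER_CUBIC);cv2.imwrite('pics/crop.png',im)
print(g[277,193],g[300,220],g[262,330])
E
```

```text
z bench 0.0005660999544861162 plate 0.012835953637524686 rail 0.0526507316542944 stile 0.052439983805058446 strap 0.008604492062129881
rail [ 304  214   53   31 1575] ((547.2656860351562, -75.02921295166016), (138.45327758789062, 81.16574096679688), 89.89533996582031) [[506.6000061035156, -144.1999969482422], [587.7000122070312, -144.3000030517578], [588.0, -5.900000095367432], [506.79998779296875, -5.699999809265137]]
plate [ 232  179  136   95 8686] ((562.320068359375, 7.524200439453125), (261.35791015625, 367.6023254394531), 0.5915353298187256) [[429.79998779296875, 190.0], [433.5, -177.60000610351562], [694.9000244140625, -174.89999389648438], [691.0999755859375, 192.6999969482422]]
stile [256 188  18  78 963] ((553.0098876953125, 100.04237365722656), (208.67184448242188, 45.88874053955078), 1.1774096488952637) [[448.20001220703125, 120.80000305175781], [449.20001220703125, 75.0], [657.7999877929688, 79.19999694824219], [656.9000244140625, 125.0999984741211]]
strap [179 248  28  58 791] ((419.6875305175781, 296.6558532714844), (157.25677490234375, 39.522300720214844), 17.44554328918457) [[338.79998779296875, 291.8999938964844], [350.6000061035156, 254.1999969482422], [500.6000061035156, 301.3999938964844], [488.79998779296875, 339.1000061035156]]
offcut [273 252  18  17 274] ((462.5792541503906, 53.02324295043945), (42.51632308959961, 45.1783561706543), 0.549951434135437) [[441.1000061035156, 75.4000015258789], [441.5, 30.200000762939453], [484.1000061035156, 30.600000381469727], [483.6000061035156, 75.80000305175781]]
76.66666666666667 130.33333333333334 82.66666666666667
```

View pics/crop.png

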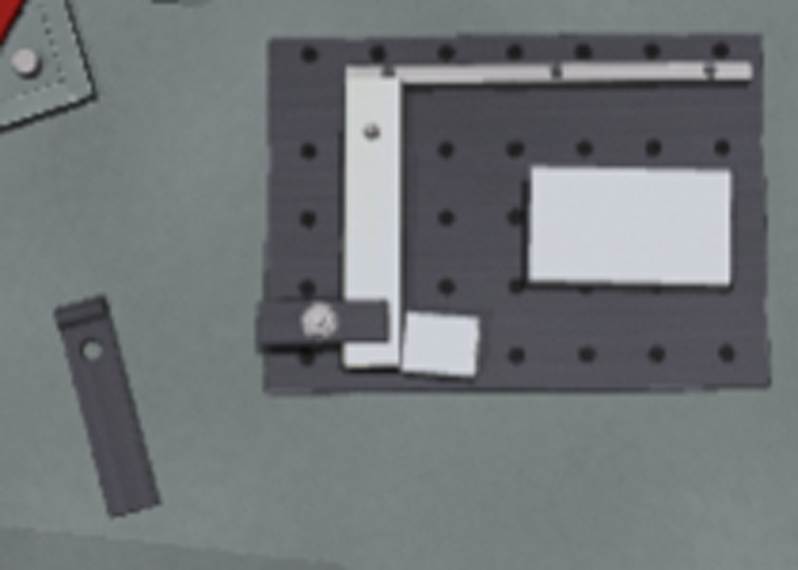

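Request:
move_arm(
  motion=[
    [[0.04,-0.04,0.018,3],[0.04,-0.04,0.018,3],[0.04,-0.04,0.018,3],[0.04,-0.04,0.018,3],[0.04,-0.04,0.018,3],[0.01,-0.06,0,1],[0.01,-0.06,0,0],[0.01,-0.06,0,0],[0.01,-0.06,0,0],[0.01,-0.06,0,0]],
  ],
  hand=100,
)

```text
t: 1.35
tcp_pos: [0.4217, 0.1246, 0.2999]
orientation: [-0.006, 1.0, 0.0, -0.0]
wrist_force: [0.3, 0.0, 0.4]
opening: 0.0856
finger_force: 0.0
```

Request:
move_arm(
  motion=[
    [[0.01,-0.06,0,0],[0.01,-0.06,0,0],[0.01,-0.06,0,0],[0,-0.02,0,0],[0,0,0,0],[0,0,0,0]],
  ],
)

```text
t: 2.1
tcp_pos: [0.4518, -0.0714, 0.2999]
orientation: [-0.007, 1.0, 0.0, -0.0]
wrist_force: [0.0, 0.5, 0.5]
opening: 0.0854
finger_force: 0.0
```

```bash
python3 - <<'E'
from h import *
s=manip.get_state();print(s['t'],s['tcp_pos'],s['orientation'],s['joint_pos'].round(2))
c=cap('wrist');np.savez('w1.npz',**c);cv2.imwrite('pics/w1.png',c['color'][...,::-1]);print(-np.array(c['R']).T@c['t'],c['f'],np.array(c['R']).round(2))
E
```

```text
2.1 [ 0.45175525 -0.071445    0.2999073 ] [-6.90817100e-03  9.99976025e-01  3.00673798e-04 -3.69766697e-04] [-0.63 -0.12  0.66  1.95  0.07  1.29  1.59]
[ 0.36959843 -0.07363531  0.46318791] 384.936166479856 [[-0.01  1.    0.  ]
 [ 0.95  0.01  0.32]
 [ 0.32  0.01 -0.95]]
```

View pics/w1.png

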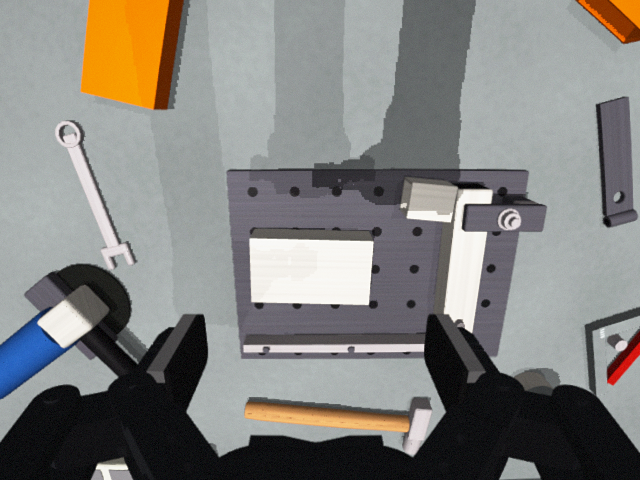

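```bash
cat >> h.py <<'E'
def edge(c,p,q,zz,n=40,half=8,sign=0):
    """fit line to strongest brightness edge near the pixel segment p-q; world line at height zz: (centroid, direction deg, rms mm)"""
    g=cv2.GaussianBlur(c['color'].astype(np.float32).mean(-1),(0,0),.8);p=np.array(p,float);q=np.array(q,float)
    d=(q-p)/np.linalg.norm(q-p);nn=np.array([-d[1],d[0]]);t=np.linspace(-half,half,half*8+1)
    pts=[]
    for s in np.linspace(0,1,n):
        o=p+s*(q-p);xy=(o+t[:,None]*nn).astype(np.float32)
        v=cv2.remap(g,xy[None,:,0],xy[None,:,1],cv2.INTER_LINEAR)[0];dv=np.gradient(v)
        k=np.argmax(sign*dv if sign else abs(dv));pts.append(o+t[k]*nn)
    X=ray(c,np.array(pts),zz)[:,:2]
    for _ in range(4):
        m=X.mean(0);_,_,V=np.linalg.svd(X-m);r=(X-m)@V[1];X=X[abs(r)<=max(2*np.sqrt((r**2).mean()),3e-4)]
    a=np.degrees(np.arctan2(V[0,1],V[0,0]))%180
    return m.round(4),a.round(2),(1e3*np.sqrt((r**2).mean())).round(2),len(X)
E
python3 - <<'E'
from h import *
c=dict(np.load('w1.npz'))
print('rail near',edge(c,(258,239),(365,240),.052)); print('rail far',edge(c,(258,303),(362,304),.052))
print('rail L',edge(c,(250,245),(252,296),.052)); print('rail R',edge(c,(373,248),(370,296),.052))
print('fence face',edge(c,(250,334),(420,334),.037,half=5))
print('stile face',edge(c,(452,222),(444,305),.052,half=6)); print('stile out',edge(c,(485,240),(475,310),.052,half=6))
print('plate near',edge(c,(235,170),(310,170),.012)); print('plate right',edge(c,(229,190),(240,340),.012))
P=cloud(c);print(np.median(P[250:290,270:350,2]))
# strap
print('strap L',edge(c,(599,120),(604,200),.008)); print('strap R',edge(c,(628,110),(633,195),.008)); print('strap end',edge(c,(602,103),(624,98),.008,n=15,half=4))
g=c['color'].astype(int).mean(-1);m=g[185:207,607:630]>110;n,l,s,ce=cv2.connectedComponentsWithStats(m.astype(np.uint8));print(s,ce+[607,185]); 
for k in range(1,n): print(ray(c,[ce[k]+[607,185]],.006))
E
```

```text
rail near (array([ 0.5057, -0.0756]), np.float64(89.38), np.float64(0.34), 39)
rail far (array([ 0.586 , -0.0769]), np.float64(89.37), np.float64(0.44), 40)
rail L (array([ 0.5441, -0.147 ]), np.float64(179.23), np.float64(0.25), 35)
rail R (array([ 0.5448, -0.0068]), np.float64(179.31), np.float64(0.26), 39)
fence face (array([ 0.6359, -0.0447]), np.float64(91.45), np.float64(0.76), 40)
stile face (array([0.5342, 0.0836]), np.float64(1.03), np.float64(0.32), 38)
stile out (array([0.5478, 0.123 ]), np.float64(0.83), np.float64(0.21), 31)
plate near (array([ 0.432 , -0.1234]), np.float64(91.72), np.float64(0.28), 37)
plate right (array([ 0.5593, -0.1753]), np.float64(1.1), np.float64(0.49), 38)
0.05163343468670245
strap L (array([0.4159, 0.2716]), np.float64(16.97), np.float64(0.24), 33)
strap R (array([0.4035, 0.3153]), np.float64(24.16), np.float64(2.48), 40)
strap end (array([0.3429, 0.2721]), np.float64(108.26), np.float64(0.24), 14)
[[  0   0  23  22 451]
 [  6   7   8  10  55]] [[618.21286031 195.40576497]
 [616.25454545 196.27272727]]
[[0.45829329 0.30644195 0.006     ]]
```

Request:
move_arm(
  motion=[
    [[0,-0.005,-0.058,0.4],[0,0,-0.058,0],[0,0,-0.058,0],[0,0,-0.058,0],[0,0,-0.038,0],[0,0,-0.02,0],[0,0,0,0],[0.02,0,0,0],[0.01,0,0,0],[0,0,0,0]],
  ],
)

```text
t: 3.4
tcp_pos: [0.4838, -0.0775, 0.0113]
orientation: [-0.01, 1.0, 0.0, 0.001]
wrist_force: [0.4, 0.6, -0.6]
opening: 0.0854
finger_force: 0.0
```

Request:
move_arm(
  motion=[
    [[0.008,0,0,0],[0.008,0,0,0],[0.008,0,0,0],[0.008,0,0,0],[0.008,0,0,0],[0.008,0,0,0],[0.008,0,0,0],[0.008,0,0,0],[0.004,0,0,0],[0,0,0,0]],
  ],
)

```text
t: 4.65
tcp_pos: [0.5497, -0.0781, 0.0098]
orientation: [-0.009, 1.0, -0.0, -0.0]
wrist_force: [-2.7, -0.0, -2.1]
opening: 0.0853
finger_force: 0.8
```

Request:
move_arm(
  motion=[
    [[0.003,0,0,0],[0.003,0,0,0],[0.002,0,0,0],[0.002,0,0,0],[0.001,0,0,0],[0,0,0,0]],
  ],
)

```text
t: 5.4
tcp_pos: [0.5613, -0.0781, 0.0103]
orientation: [-0.009, 1.0, -0.0, 0.0]
wrist_force: [-2.1, -0.1, -1.5]
opening: 0.0855
finger_force: 0.8
```

Request:
move_arm(
  motion=[
    [[0.001,0,0,0],[0.001,0,0,0],[0.001,0,0,0],[0,0,0,0]],
  ],
)

```text
t: 5.9
tcp_pos: [0.5637, -0.0782, 0.0102]
orientation: [-0.009, 1.0, 0.0, -0.0]
wrist_force: [-2.2, -0.1, -1.1]
opening: 0.085
finger_force: 1.3
```

Request:
move_arm(
  motion=[
    [[0.001,0,0,0],[0.001,0,0,0],[0.001,0,0,0],[0,0,0,0]],
  ],
)

```text
t: 6.4
tcp_pos: [0.5635, -0.0781, 0.0099]
orientation: [-0.009, 1.0, 0.001, -0.003]
wrist_force: [-9.3, 0.5, 4.5]
opening: 0.0855
finger_force: 4.3
```

Request:
move_arm(
  motion=[
    [[-0.015,0,0,0],[-0.015,0,0.03,0],[0,-0.01,0.05,-10],[0.01,-0.02,0.01,-10],[0.01,-0.02,0,-10],[0.012,-0.02,0,-10],[0.012,-0.02,0,-10],[0.016,-0.02,0,-10],[0.016,0,0,-10],[0,0,0,-10]],
  ],
  hand=75,
)

```text
t: 7.65
tcp_pos: [0.6163, -0.1885, 0.1014]
orientation: [0.637, 0.771, 0.001, 0.003]
wrist_force: [0.2, 0.4, 0.2]
opening: 0.0642
finger_force: 0.0
```

Request:
move_arm(
  motion=[
    [[0,0,0,-10],[0,0,0,0],[0,0,-0.03,0],[0,0,0,0]],
  ],
)

```text
t: 8.15
tcp_pos: [0.6118, -0.187, 0.0685]
orientation: [0.7, 0.715, -0.0, -0.002]
wrist_force: [-0.5, 0.3, -0.3]
opening: 0.0641
finger_force: 0.0
```

```bash
python3 - <<'E'
from h import *
s=manip.get_state();print(s['t'],s['tcp_pos'],s['orientation'],s['opening'],s['joint_pos'].round(2))
c=cap('top');np.savez('top1.npz',**c)
d=cap('side');np.savez('side1.npz',**d)
g=[cv2.resize(d['color'][170:330,220:440,::-1],None,fx=3.5,fy=3.5,interpolation=cv2.INTER_CUBIC)]
cv2.imwrite('pics/s1.png',g[0])
E
```

```text
8.15 [ 0.61175676 -0.1869626   0.06852653] [ 6.99541450e-01  7.14590190e-01 -4.80466209e-04 -1.54557254e-03] 0.06405886777544588 [-0.46  0.73  0.95  1.76 -0.69  1.03  0.78]
```

View pics/s1.png

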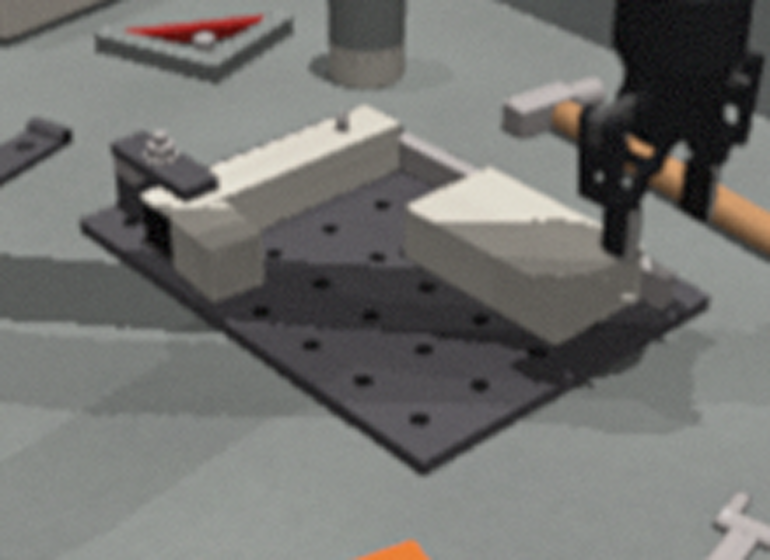

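The side crop shows the rail lying along the fence and the gripper standing beyond its right end at crop (640,200). Next I lower it and push the rail towards the stile.

Request:
move_arm(
  motion=[
    [[0.002,0,-0.017,0],[0,0,-0.017,0],[0,0,0,0],[0,0.015,0,0],[0,0.01,0,0],[0,0.008,0,0],[0,0.008,0,0],[0,0.008,0,0],[0,0.008,0,0],[0,0,0,0]],
  ],
)

```text
t: 9.5
tcp_pos: [0.6152, -0.1299, 0.0361]
orientation: [0.7, 0.714, 0.0, -0.0]
wrist_force: [1.2, 0.9, -1.2]
opening: 0.064
finger_force: 0.0
```

Request:
move_arm(
  motion=[
    [[0,0.008,0,0],[0,0.008,0,0],[0,0.008,0,0],[0,0.008,0,0],[0,0.008,0,0],[0,0.006,0,0],[0,0,0,0]],
  ],
)

```text
t: 10.38
tcp_pos: [0.6151, -0.0842, 0.0362]
orientation: [0.7, 0.714, 0.0, -0.0]
wrist_force: [0.5, 0.0, -0.1]
opening: 0.0641
finger_force: 0.0
```

```bash
python3 - <<'E'
from h import *
d=cap('side');P=cloud(d)
cv2.imwrite('pics/s2.png',cv2.resize(d['color'][170:330,220:440,::-1],None,fx=3.5,fy=3.5,interpolation=cv2.INTER_CUBIC))
E
```

```text
(no output)
```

View pics/s2.png

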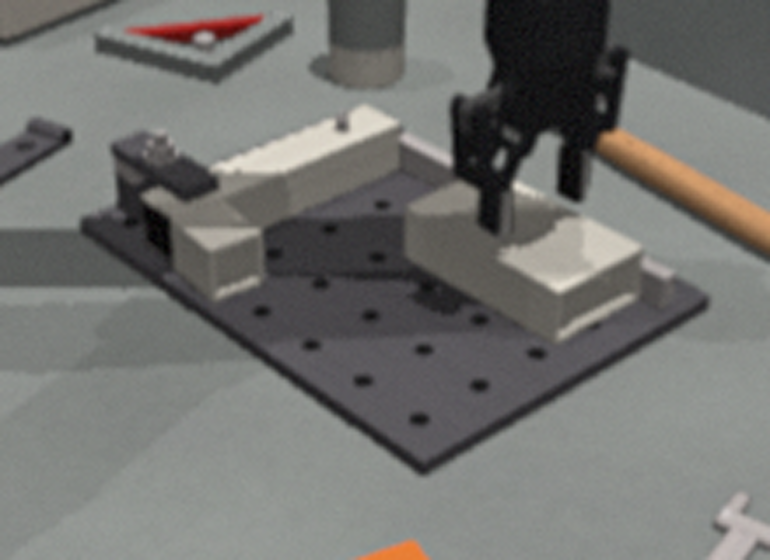

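The push passed over the rail. The crop shows the fingers above the rail top, around (490,215), and the rail has not moved. I'll go back and push lower.

Request:
move_arm(
  motion=[
    [[0,0,0.02,0],[0,-0.035,0,0],[0,-0.035,0,0],[0,-0.035,0,0],[0,0,0,0],[0,0,-0.02,0],[0,0,-0.01,0],[0,0.01,0,0],[0,0.01,0,0],[0,0,0,0]],
  ],
)

```text
t: 11.68
tcp_pos: [0.6159, -0.1676, 0.0263]
orientation: [0.699, 0.715, 0.001, -0.0]
wrist_force: [0.3, -0.5, -0.0]
opening: 0.0639
finger_force: 0.0
```

Request:
move_arm(
  motion=[
    [[0,0.008,0,0],[0,0.008,0,0],[0,0.008,0,0],[0,0.008,0,0]],
  ],
)

```text
t: 12.18
tcp_pos: [0.615, -0.1375, 0.0263]
orientation: [0.7, 0.714, 0.0, -0.0]
wrist_force: [0.0, -0.7, 0.5]
opening: 0.0642
finger_force: 0.0
```

```bash
python3 - <<'E'
from h import *
s=manip.get_state();print(s['tcp_pos'],s['wrist_force'])
d=cap('side');P=cloud(d).reshape(-1,3);col=d['color'].reshape(-1,3).astype(int).max(-1)
m=(col<60)&(P[:,0]>.55)&(P[:,0]<.68)&(P[:,1]>-.2)&(P[:,1]<-.08)&(P[:,2]>.03)&(P[:,2]<.2)
Q=P[m]; 
for z0 in np.arange(.03,.11,.005):
    q=Q[(Q[:,2]>=z0)&(Q[:,2]<z0+.005)]
    if len(q): print(round(z0,3),len(q),q.min(0).round(3),q.max(0).round(3))
cv2.imwrite('pics/s3.png',cv2.resize(d['color'][170:330,280:440,::-1],None,fx=3.7,fy=3.7,interpolation=cv2.INTER_CUBIC))
E
```

```text
[ 0.6150199  -0.13745448  0.02627376] [ 0.00712489 -0.69671649  0.54260097]
0.05 11 [ 0.578 -0.146  0.05 ] [ 0.65  -0.111  0.055]
0.055 15 [ 0.573 -0.148  0.055] [ 0.65  -0.129  0.06 ]
0.06 27 [ 0.57  -0.148  0.06 ] [ 0.65  -0.129  0.065]
0.065 27 [ 0.57  -0.148  0.065] [ 0.651 -0.132  0.07 ]
0.07 29 [ 0.569 -0.152  0.07 ] [ 0.651 -0.132  0.075]
0.075 28 [ 0.569 -0.149  0.075] [ 0.651 -0.131  0.08 ]
0.08 30 [ 0.569 -0.149  0.08 ] [ 0.652 -0.128  0.085]
0.085 23 [ 0.57  -0.151  0.085] [ 0.657 -0.132  0.09 ]
0.09 28 [ 0.57  -0.153  0.09 ] [ 0.66  -0.128  0.095]
0.095 38 [ 0.555 -0.154  0.095] [ 0.658 -0.128  0.1  ]
0.1 60 [ 0.551 -0.156  0.1  ] [ 0.673 -0.13   0.105]
0.105 64 [ 0.55  -0.154  0.105] [ 0.676 -0.131  0.11 ]
```

View pics/s3.png

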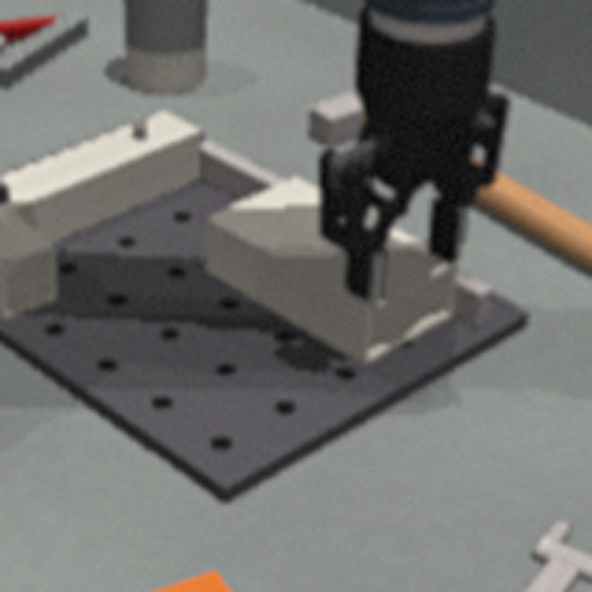

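The finger tips are still at about z = 0.052, just skimming the rail top near crop (370,285). I'll narrow the opening so the fingers stay inside the rail's width, then go lower.

Request:
move_arm(
  motion=[
    [[0,0,0.02,0],[0,-0.03,0,0],[0,-0.03,0,0],[-0.001,0,0,0],[0,0,-0.02,0],[0,0,-0.014,0],[0,0,0,0],[0,0.01,0,0],[0,0.008,0,0],[0,0,0,0]],
  ],
  hand=70,
)

```text
t: 13.48
tcp_pos: [0.6148, -0.1782, 0.0125]
orientation: [0.7, 0.715, 0.001, -0.0]
wrist_force: [0.5, -0.1, -0.5]
opening: 0.0598
finger_force: 0.0
```

Request:
move_arm(
  motion=[
    [[0,0.007,0,0],[0,0.007,0,0],[0,0.007,0,0],[0,0.007,0,0]],
  ],
)

```text
t: 13.98
tcp_pos: [0.6139, -0.1528, 0.0123]
orientation: [0.701, 0.714, -0.001, 0.001]
wrist_force: [0.0, -2.3, -1.1]
opening: 0.0598
finger_force: 1.1
```

Request:
move_arm(
  motion=[
    [[0,0.008,0,0],[0,0.008,0,0],[0,0.008,0,0],[0,0.008,0,0],[0,0.008,0,0],[0,0.008,0,0],[0,0.008,0,0],[0,0.008,0,0],[0,0.008,0,0],[0,0,0,0]],
  ],
)

```text
t: 15.22
tcp_pos: [0.613, -0.0798, 0.0121]
orientation: [0.7, 0.714, -0.001, -0.001]
wrist_force: [-2.3, -3.0, 0.9]
opening: 0.0597
finger_force: 1.6
```

Request:
move_arm(
  motion=[
    [[0,0.003,0,0],[0,0.003,0,0],[0,0.003,0,0],[0,0,0,0]],
  ],
)

```text
t: 15.72
tcp_pos: [0.6128, -0.0719, 0.0122]
orientation: [0.701, 0.713, -0.001, -0.0]
wrist_force: [-3.3, -3.9, 0.9]
opening: 0.0594
finger_force: 2.2
```

Request:
move_arm(
  motion=[
    [[0,0.002,0,0],[0,0.002,0,0],[0,0.001,0,0],[0,0.001,0,0],[0,0,0,0]],
  ],
)

```text
t: 16.35
tcp_pos: [0.6128, -0.0664, 0.0121]
orientation: [0.701, 0.713, -0.001, -0.0]
wrist_force: [-2.5, -5.0, -0.1]
opening: 0.06
finger_force: 2.5
```

Request:
move_arm(
  motion=[
    [[0,0.001,0,0],[0,0.001,0,0],[0,0.001,0,0],[0,0,0,0]],
  ],
)

```text
t: 16.85
tcp_pos: [0.6127, -0.065, 0.0122]
orientation: [0.701, 0.713, -0.002, 0.001]
wrist_force: [-2.4, -7.7, -0.6]
opening: 0.0603
finger_force: 3.4
```

Request:
move_arm(
  motion=[
    [[0,0.001,0,0],[0,0.001,0,0],[0,0,0,0]],
  ],
)

```text
t: 17.23
tcp_pos: [0.6127, -0.065, 0.0123]
orientation: [0.701, 0.713, -0.003, 0.002]
wrist_force: [-1.4, -9.8, -1.7]
opening: 0.0595
finger_force: 4.6
```

Request:
move_arm(
  motion=[
    [[0,-0.02,0,0],[0,-0.01,0.05,0],[0,0,0.06,0],[0,0,0.06,0],[0,0.02,0.055,0],[0,0.06,0.05,0],[0,0.06,0,0],[0,0.06,0,0],[0,0.05,0,0],[0,0,0,0]],
  ],
  hand=100,
)

```text
t: 18.48
tcp_pos: [0.6135, 0.1585, 0.2765]
orientation: [0.695, 0.719, 0.001, -0.002]
wrist_force: [-0.6, 0.3, -0.4]
opening: 0.0853
finger_force: 0.0
```

Request:
move_arm(
  motion=[
    [[0,0,0,0]],
  ],
)

```text
t: 18.6
tcp_pos: [0.614, 0.1487, 0.2775]
orientation: [0.7, 0.714, 0.0, -0.0]
wrist_force: [0.5, -0.8, -0.2]
opening: 0.0856
finger_force: 0.0
```

```bash
python3 - <<'E'
from h import *
s=manip.get_state();print(s['t'],s['tcp_pos'],s['orientation'],s['joint_pos'].round(2))
c=cap('wrist');np.savez('w2.npz',**c);cv2.imwrite('pics/w2.png',c['color'][...,::-1]);print(-np.array(c['R']).T@c['t'])
C=np.array([.649,.086]);t=np.radians(1.15);ex=np.array([np.cos(t),np.sin(t)]);ey=np.array([-ex[1],ex[0]])
f=lambda x,y,z:[*(C+(x-.09)*ex+(y-.08)*ey),z]
print(pix(c,[f(.05,.1,.066),f(.09,.08,.052),f(.01,.08,.052),f(.09,-.06,.052),f(.01,-.06,.052),f(.09,.08,.037)]).round(1))
E
```

```text
18.6 [0.61395209 0.14869451 0.27747223] [ 6.99974669e-01  7.14167472e-01  3.28949073e-04 -4.19612640e-04] [-1.14  0.53  1.18  1.6  -0.5   1.35  0.12]
[0.6117995  0.22934403 0.44078075]
[[310.1 239.5]
 [347.5 253. ]
 [273.2 253. ]
 [344.1 362.4]
 [277.5 362.3]
 [346.4 248.4]]
```

View pics/w2.png

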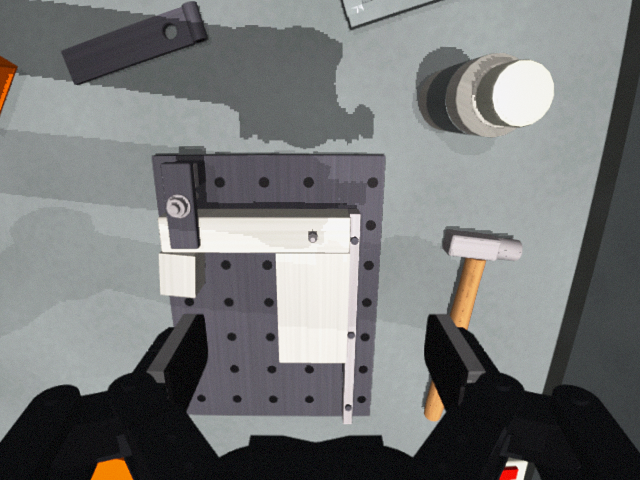

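The picture shows the rail butted to the stile along row 253 and lying against the fence at column 348. The pin is at (313,237), and the strap is at the upper left with its hole at (171,31).

```bash
python3 - <<'E'
from h import *
c=dict(np.load('w2.npz'))
print('rail near',edge(c,(276,262),(279,355),.052)); print('rail end-',edge(c,(284,362),(340,362),.052))
print('rail/fence',edge(c,(348,262),(345,355),.052,half=5)); print('stile top far edge(out)',edge(c,(205,216),(345,214),.052,half=4))
print('joint',edge(c,(281,253),(343,253),.052,half=3)); print('stile inner left part',edge(c,(202,252),(270,253),.052,half=4))
g=c['color'].astype(int).mean(-1)
np.set_printoptions(linewidth=200)
print(g[228:247,303:323].astype(int))
print('strap a',edge(c,(70,53),(160,17),.008,half=6)); print('strap b',edge(c,(85,80),(180,47),.008,half=6)); print('tail',edge(c,(64,55),(76,80),.008,n=15,half=4))
h=(g[20:42,160:184]>75).astype(np.uint8);n,l,s,ce=cv2.connectedComponentsWithStats(h);print(s,ce+[160,20]);print(g[20:42:2,160:184:2].astype(int))
for k in range(1,n): print(ray(c,[ce[k]+[160,20]],.004))
E
```

```text
rail near (array([0.5721, 0.0176]), np.float64(91.08), np.float64(0.3), 37)
rail end- (array([ 0.6132, -0.0546]), np.float64(1.16), np.float64(0.17), 40)
rail/fence (array([0.6523, 0.0206]), np.float64(90.97), np.float64(0.34), 37)
stile top far edge(out) (array([0.5723, 0.1243]), np.float64(0.72), np.float64(0.34), 39)
joint (array([0.6114, 0.0856]), np.float64(178.58), np.float64(0.67), 35)
stile inner left part (array([0.5287, 0.0844]), np.float64(0.21), np.float64(0.35), 40)
[[235 233 232 232 232 232 232 235 234 229 233 234 231 234 233 233 232 233 233 235]
 [233 234 234 233 234 235 234 235 233 175 231 237 236 233 233 233 231 235 245 246]
 [230 228 230 231 233 229 230 233 229 159 219 232 229 230 231 232 231 232 243 244]
 [227 228 226 227 225 158 134 131 118  92 103 119 131 141 218 227 226 228 227 226]
 [224 225 227 227 227 140  96  73  66  71  67  69  79 126 221 228 227 227 224 224]
 [226 226 226 227 229 134  75  72  78 101  78  73  60 100 219 228 229 228 227 226]
 [228 230 230 231 234 125  77  91 109 117 113 104  80  85 188 230 230 231 229 230]
 [231 232 234 233 235 140 124 120 1
[... 1276 characters left out ...]
8537]
 [181.          20.        ]
 [171.03539823  31.92035398]]
[[ 60  60  65  59  63  63  62  64  67  63  96  98]
 [ 63  63  62  55  50  52  63  65  63  59  64  56]
 [ 64  61  42  30  24  29  38  50  60  65  62  60]
 [ 64  52  31  22  54  71  79  79  57  62  58  61]
 [ 57  43  25  56  84  91  99  97  66  55  61  66]
 [ 59  42  26  87  99 102  98 101  85  60  64  66]
 [ 61  42  36  89 100  95  98  94  88  56  63  64]
 [ 59  48  29  81  93  94  95  98  79  60  63  63]
 [ 60  66  47  62  96  98  96  92  64  66  62  64]
 [ 61  56  60  51  75  93  88  63  63  65  62  62]
 [ 62  60  61  64  66  55  59  65  62  66  60  64]]
[[0.47101422 0.32009858 0.004     ]]
[[0.45978613 0.30872507 0.004     ]]
```

Request:
move_arm(
  motion=[
    [[-0.024,0.0186,0,-9.3],[-0.024,0.0186,-0.01,-9.3],[-0.024,0.0186,-0.02,-9.3],[-0.024,0.0186,-0.02,-9.3],[-0.024,0.0186,-0.02,-9.3],[-0.024,0.0186,-0.02,-9.3],[-0.024,0.0186,-0.02,-9.3],[-0.024,0.0186,-0.02,-9.1],[0,0,0,0],[0,0,0,0]],
  ],
  hand=52,
)

```text
t: 19.9
tcp_pos: [0.4233, 0.2953, 0.1482]
orientation: [0.989, 0.146, 0.001, -0.0]
wrist_force: [0.3, -0.8, -0.3]
opening: 0.0445
finger_force: 0.0
```

```bash
python3 - <<'E'
from h import *
from scipy.spatial.transform import Rotation as R
s=manip.get_state();Rm=R.from_quat(s['orientation']).as_matrix();print(s['t'],s['tcp_pos'],np.degrees(np.arctan2(Rm[1,1],Rm[0,1])),s['opening'],s['joint_pos'].round(2),Rm[:,2])
c=dict(np.load('w2.npz'));print('pin',ray(c,[[312.7,239.5]],.066))
for n in('side','wrist'):
    d=cap(n);P=cloud(d).reshape(-1,3);T=s['tcp_pos'];q=(P-T)@Rm;col=d['color'].reshape(-1,3).astype(int).max(-1)
    m=(abs(q[:,0])<.02)&(abs(q[:,1])<.05)&(q[:,2]>-.08)&(q[:,2]<.03)
    h=q[m];print(n,len(h),np.sort(h[:,2])[-15:].round(4) if len(h) else '')
    if n=='wrist':
        print('hole?');np.savez('w3.npz',**d)
        cv2.imwrite('pics/w3.png',d['color'][...,::-1])
E
```

```text
19.9 [0.42334151 0.29533943 0.14815922] -73.21740484907592 0.044527646081867926 [-1.8   0.76  1.51  2.02 -0.82  1.21 -1.23] [ 1.57550962e-03  7.40975430e-04 -9.99998484e-01]
pin [[0.61127102 0.10520348 0.066     ]]
side 420 [-0.0241 -0.0238 -0.0233 -0.0229 -0.0225 -0.0224 -0.0224 -0.0223 -0.0219
 -0.0218 -0.0216 -0.0213 -0.021  -0.0208 -0.0197]
wrist 15778 [-0.0234 -0.0234 -0.0233 -0.0233 -0.0233 -0.0233 -0.0232 -0.0231 -0.0231
 -0.023  -0.0229 -0.0229 -0.0225 -0.0224 -0.0218]
hole?
```

View pics/w3.png

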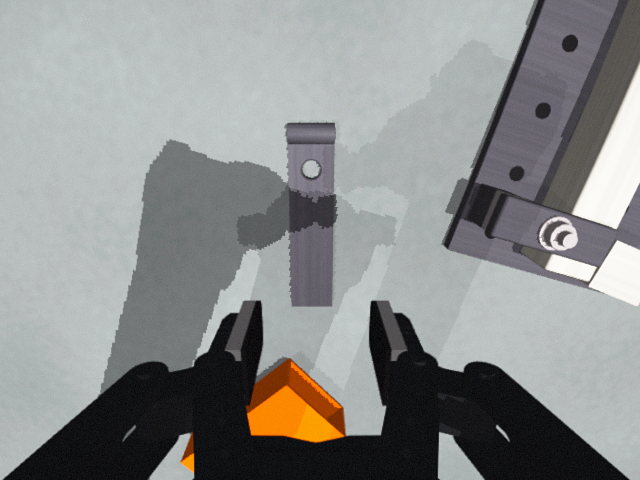

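Both cameras put the finger tips about 22 mm behind the TCP at this opening. In the picture the strap is upright at column 311, with its hole at (311,169) and its tail end at row 306.

```bash
python3 - <<'E'
from h import *
c=dict(np.load('w3.npz'));print(-np.array(c['R']).T@c['t'])
a=edge(c,(289,235),(291,300),.008,half=4);b=edge(c,(335,235),(332,300),.008,half=4);t=edge(c,(296,306),(328,306),.008,half=4,n=20);print(a,b,t)
g=c['color'].astype(int).mean(-1);h=(g[155:185,298:326]>150).astype(np.uint8);n,l,s,ce=cv2.connectedComponentsWithStats(h);i=1+np.argmax(s[1:,4])
H=ray(c,[ce[i]+[298,155]],.004)[0,:2];print('hole',H,s[i])
d=np.array([np.cos(np.radians(a[1])),np.sin(np.radians(a[1]))]);nn=np.array([-d[1],d[0]])
print('widths',a[0]@nn,b[0]@nn,'hole',H@nn,H@d,'tail',t[0]@d); 
print('grasp',H-.04*d)
E
```

```text
[0.50112463 0.31772579 0.31184683]
(array([0.3736, 0.3028]), np.float64(16.57), np.float64(0.46), 37) (array([0.389 , 0.2692]), np.float64(17.57), np.float64(0.14), 34) (array([0.3443, 0.2746]), np.float64(106.88), np.float64(0.12), 18)
hole [0.45956773 0.30971138] [  5   5  17  17 213]
widths 0.18367963470358423 0.1470831016265831 hole 0.16578715985505557 0.5288083338816414 tail 0.4083141467519585
grasp [0.42122885 0.29830392]
```

Request:
move_arm(
  motion=[
    [[-0.002,0.003,-0.05,0.2],[0,0,-0.05,0],[0,0,-0.04,0],[0,0,-0.015,0],[0,0,0,0],[0,0,0,0]],
  ],
)

```text
t: 20.75
tcp_pos: [0.4217, 0.3002, -0.006]
orientation: [0.989, 0.148, 0.001, -0.001]
wrist_force: [0.0, -0.6, -0.7]
opening: 0.0443
finger_force: 0.0
```

Request:
move_arm(
  motion=[
    [[0,-0.002,-0.006,0],[0,0,-0.005,0],[0,0,0,0],[0,0,0,0]],
  ],
)

```text
t: 21.25
tcp_pos: [0.4199, 0.2977, -0.0187]
orientation: [0.989, 0.148, -0.0, 0.0]
wrist_force: [0.5, 1.3, 0.3]
opening: 0.0446
finger_force: 0.0
```

Request:
move_arm(
  motion=[
    [[0,0,0,0],[0,0,0,0],[0,0,0,0],[0,0,0,0]],
  ],
  hand=30,
  newtons=60,
)

```text
t: 21.75
tcp_pos: [0.42, 0.298, -0.0182]
orientation: [0.989, 0.148, -0.0, -0.0]
wrist_force: [-2.4, -0.3, 5.4]
opening: 0.0336
finger_force: 59.4
```

Request:
move_arm(
  motion=[
    [[0,0,0.015,0],[0,0,0.03,0],[0,0,0.05,0],[0,0,0.05,0],[0,0,0,0],[0,0,0,0]],
  ],
)

```text
t: 22.5
tcp_pos: [0.4187, 0.2973, 0.1253]
orientation: [0.989, 0.148, -0.001, 0.0]
wrist_force: [-0.7, -0.1, -3.5]
opening: 0.0335
finger_force: 60.7
```

```bash
python3 - <<'E'
from h import *
from scipy.spatial.transform import Rotation as R
s=manip.get_state();Rm=R.from_quat(s['orientation']).as_matrix();print(s['t'],s['tcp_pos'],np.degrees(np.arctan2(Rm[1,1],Rm[0,1])),s['opening'],s['finger_force'],s['wrist_force'],s['moment'],s['joint_pos'].round(2))
c=cap('wrist');np.savez('w4.npz',**c);cv2.imwrite('pics/w4.png',c['color'][...,::-1])
E
```

```text
22.5 [0.41871551 0.29731605 0.12529204] -72.93537420142067 0.03348140491040018 60.66204071044922 [-0.68822152 -0.09792536 -3.53403718] [-0.05457308  0.10184344 -0.00656796] [-1.78  0.76  1.46  2.04 -0.84  1.16 -1.22]
```

View pics/w4.png

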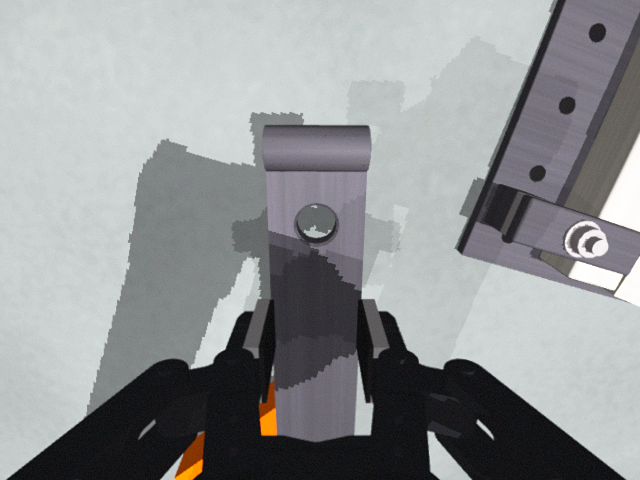

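The strap is held between the pads across columns 268–362, with its hole at (316,222) and its barrel at row 148.

```bash
cat >> h.py <<'E'
from scipy.spatial.transform import Rotation as Rot
def tool():
    s=manip.get_state();M=Rot.from_quat(s['orientation']).as_matrix();return s,M,np.degrees(np.arctan2(M[1,1],M[0,1]))
def hole(c,guess,zm,thr=150,w=26):
    g=c['color'].astype(np.float32).mean(-1);u,v=guess;h=(g[v-w:v+w,u-w:u+w]>thr).astype(np.uint8)
    n,l,s,ce=cv2.connectedComponentsWithStats(h);k=1+np.argmax([s[i,4] if 0<s[i,0] and 0<s[i,1] and s[i,0]+s[i,2]<2*w and s[i,1]+s[i,3]<2*w else 0 for i in range(1,n)])
    return ray(c,[ce[k]+[u-w,v-w]],zm)[0],s[k]
E
python3 - <<'E'
from h import *
s,M,y=tool();c=dict(np.load('w4.npz'));T=s['tcp_pos']
H,st=hole(c,(316,222),T[2]+.0182+.004);print(H,st,'tool',(H-T)@M)
a=edge(c,(266,180),(271,260),T[2]+.0262,half=5);b=edge(c,(368,180),(364,260),T[2]+.0262,half=5);print(a,b,y)
# barrel top and strap height by depth
P=cloud(c);print('strap top z',np.median(P[180:200,290:345,2]),'near barrel', np.median(P[255:275,300:330,2]),'TCP z',T[2])
E
```

```text
[0.45402113 0.30769729 0.14682903] [ 14  29  27  13 137] tool [ 0.03724798  0.00028874 -0.02232795]
(array([0.4546, 0.3262]), np.float64(16.82), np.float64(0.11), 39) (array([0.4651, 0.2919]), np.float64(16.73), np.float64(0.1), 40) -72.94164110681528
strap top z 0.15078615720360775 near barrel 0.1508614420141701 TCP z 0.12462903321376351
```

```bash
python3 - <<'E'
from h import *
s,M,y=tool();c=dict(np.load('w4.npz'));T=s['tcp_pos'];print(T)
for t in (105,115,120,130,140):
    H,st=hole(c,(316,222),T[2]+.0222,t);print(t,H,st,'tool',((H-T)@M).round(4))
m=np.array([.45985,.30905,T[2]]);print('mid edge tool',((m-T)@M).round(4))
g=c['color'].astype(int).mean(-1).astype(int);np.set_printoptions(linewidth=250)
print('col316',list(zip(range(196,250,1),g[196:250,316])));print('row216',g[216,290:344])
E
```

```text
[0.41825705 0.29701443 0.12462903]
105 [0.45427043 0.30756988 0.14682903] [ 13  28  29  14 198] tool [ 0.0374  0.0005 -0.0223]
115 [0.45414555 0.30747916 0.14682903] [ 14  29  28  13 173] tool [ 0.0373  0.0005 -0.0223]
120 [0.45405538 0.30752025 0.14682903] [ 14  29  27  13 158] tool [ 0.0372  0.0005 -0.0223]
130 [0.45396963 0.30765829 0.14682903] [ 14  29  27  13 145] tool [ 0.0372  0.0003 -0.0223]
140 [0.45398305 0.30765712 0.14682903] [ 14  29  27  13 144] tool [ 0.0372  0.0003 -0.0223]
mid edge tool [ 0.0433  0.0007 -0.0001]
col316 [(196, np.int64(137)), (197, np.int64(135)), (198, np.int64(143)), (199, np.int64(138)), (200, np.int64(142)), (201, np.int64(136)), (202, np.int64(138)), (203, np.int64(89)), (204, np.int64(85)), (205, np.int64(120)), (206, np.int64(176)), (207, np.int64(183)), (208, np.int64(112)), (209, np.int64(101)), (210, np.int64(101)), (211, np.int64(105)), (212, np.int64(97)), (213, np.int64(98)), (214, np.int64(101)), (215, np.int64(100)), (216, np.int64(100)), (217, np.int64(102)), (218, np.int64(104)), (219, np.int64(107)), (220, np.int64(103)), (221, np.int64(103)), (222, np.int64(99)), (223, np.int64(102)), (224, np.int64(101)), (225, np.int64(97)), (226, np.int64(117)), (227, np.int64(118)), (228, np.int64(121)), (229, np.int64(103)), (230, np.int64(116)), (231, np.int64(184)), (232, np.int64(188)), (233, np.int64(183)), (234, np.int64(189)), (235, np.int64(187)), (236, np.int64(188)), (237, np.int64(175)), (238, np.int64(65)), (239, np.int64(39)), (240, np.int64(33)), (241, np.int64(44)), (242, np.int64(45)), (243, np.int64(66)), (244, np.int64(92)), (245, np.int64(98)), (246, np.int64(99)), (247, np.int64(123)), (248, np.int64(120)), (249, np.int64(71))]
row216 [145 147 136 147 139 119  99  88  99 105 106  99  99 103 101 104 103 103 102 101 102 102 106  98 100 104 100  98 109 106 102 103 103 104 106 103 102 100 103 102 101 100 102  97  92  84  87 122 130 130 132 132 134 129]
```

```bash
python3 - <<'E'
from h import *
s,M,y=tool();c=dict(np.load('w4.npz'));T=s['tcp_pos']
q=ray(c,[[316,202.7],[316,243.5],[295.3,222],[336.5,222]],T[2]+.0262);r=((q-T)@M).round(4);print(r,r[:2].mean(0),r[2:].mean(0))
E
```

```text
[[ 0.0499  0.0007 -0.0264]
 [ 0.0341  0.0007 -0.0263]
 [ 0.0425 -0.007  -0.0263]
 [ 0.0425  0.0083 -0.0263]] [ 0.042    0.0007  -0.02635] [ 0.0425   0.00065 -0.0263 ]
```

Request:
move_arm(
  motion=[
    [[0.02,-0.026,0.01,8.2],[0.02,-0.026,0,8.2],[0.02,-0.026,0,8.2],[0.022,-0.026,0,8.2],[0.022,-0.026,0,8.2],[0.022,-0.026,0,8.2],[0.022,-0.026,0,8.2],[0.022,-0.026,0,8.3],[0.022,-0.026,0,8.3],[0,0,0,0]],
  ],
)

```text
t: 23.8
tcp_pos: [0.6118, 0.0586, 0.1349]
orientation: [0.703, 0.711, -0.002, 0.0]
wrist_force: [0.4, -0.7, -3.3]
opening: 0.0334
finger_force: 60.8
```

Request:
move_arm(
  motion=[
    [[0,0,0,0],[0,0,-0.03,0],[0,0,0,0]],
  ],
)

```text
t: 24.18
tcp_pos: [0.608, 0.0659, 0.1028]
orientation: [0.7, 0.714, -0.003, -0.003]
wrist_force: [-0.1, -0.1, -3.5]
opening: 0.0333
finger_force: 60.9
```

```bash
python3 - <<'E'
from h import *
s,M,y=tool();T=s['tcp_pos'];print(s['t'],T,y,s['opening'],s['joint_pos'].round(2))
c=cap('wrist');np.savez('w5.npz',**c)
H=T+M@np.array([.042,.0007,-.0263]);p=pix(c,[H,[.6113,.1052,.066]]);print('hole world',H,'pix hole,pin',p)
u,v=p[0].astype(int);g=c['color'].astype(int).mean(-1).astype(int);np.set_printoptions(linewidth=250)
print(u,v);print('col',g[v-30:v+30,u]);print('row',g[v,u-30:u+30])
print('pin pix around hole',g[v-22:v+24:2,u-22:u+24:2])
E
```

```text
24.175 [0.60795434 0.06594841 0.10275263] 1.1919391044327454 0.03329929879899299 [-0.9   0.63  0.97  1.81 -0.6   1.04  0.33]
hole world [0.60800464 0.10795409 0.12905284] pix hole,pin [[318.95404828 222.36329979]
 [325.12894837 194.91501211]]
318 222
col [ 77  78  79  81  75  79  81  76  81  77  76  46  50 119 134 135 136 135 133 134 135 133 133 134 136 132 138 138 134 127 117 105 121 138 139 138 138 136 134 136 136 142 136 137 133  75  39  41  44  39  42  56  55  56  59  56  59  55  58  59]
row [ 57  61  56  64  62  53  48  45  44  75 120 128 127 127 129 126 130 125 128 128 131 123 129 125 130 127 128 112 113 109 117 114 115 116 113 117 114 111 112 114 114 117 114 115 116 117  94  52  61  66  68  77  82  82  82  79  85  77  86  82]
pin pix around hole [[ 86  86  78  79  80  80  79  79  79  73  81  81  82  87  82  82  80  77  82  80  79  86  80]
 [ 80  81  81  83  85  79  78  79  79  78  72  76  83  85  80  80  78  81  81  75  80  80  83]
 [ 85  83  79  86  80  79  52  53  63  64  79  50  52  43  65  79  82  83  81  78  82  82  83]
 [ 81  82  82  80  55  59 112 159 159 144 138 134 13
[... 1148 characters left out ...]
3 137 139 132  43  44  55  56  62]
 [ 52  50  38  80 155 159 156 158 153 158 137 136 135 132 134 137 132  51  38  52  55  58  62]
 [ 56  50  40  41  50 148 159 158 157 161 140 136 136 138 135  94  43  40  42  52  61  57  61]
 [ 62  58  56  42  42  36  59 118 156 157 136 133 127  88  41  41  42  39  53  58  52  63  58]
 [ 64  60  58  51  38  39  39  40  39  43  44  39  39  42  47  40  41  55  58  57  61  62  58]
 [ 60  67  60  56  55  44  39  41  36  40  41  44  39  35  42  50  52  60  57  59  61  64  56]
 [ 63  62  59  62  58  56  52  52  39  40  41  42  45  59  58  56  53  63  60  58  64  66  60]
 [ 63  59  62  60  62  51  56  56  58  53  60  55  59  59  56  54  61  61  59  58  64  59  59]]
```

Request:
move_arm(
  motion=[
    [[0.003,-0.003,-0.02,0],[0,0,-0.025,0],[0,0,0,0],[0,0,0,0],[0,0,0,0]],
  ],
)

```text
t: 24.85
tcp_pos: [0.6162, 0.0606, 0.0625]
orientation: [0.701, 0.714, 0.001, 0.001]
wrist_force: [-0.1, 0.8, -3.1]
opening: 0.0337
finger_force: 60.9
```

```bash
python3 - <<'E'
from h import *
s,M,y=tool();T=s['tcp_pos'];print(s['t'],T,y,M[:,2])
c=cap('wrist');np.savez('w6.npz',**c)
H=T+M@np.array([.042,.0007,-.0263]);p=pix(c,[H,[.6113,.1052,.066]]);print('hole world',H,'pix hole,pin',p)
u,v=p[0].astype(int);g=c['color'].astype(int).mean(-1).astype(int);np.set_printoptions(linewidth=250)
print(u,v);print(g[v-24:v+26:2,u-24:u+26:2])
E
```

```text
24.85 [0.61615463 0.0605654  0.062544  ] 1.0540704089398885 [ 2.38774999e-03  3.06716869e-04 -9.99997102e-01]
hole world [0.61601906 0.1025631  0.08885663] pix hole,pin [[318.95859106 222.25863488]
 [307.39201173 201.36045893]]
318 222
[[ 80  79  83  79  77  78  75  78  73  78  74  76  76  79  85  78  79  79  77  77  77  78  79  75  80]
 [ 78  82  79  80  78  73  76  75  82  74  78  75  79  77  85  85  79  84  77  79  76  73  83  78  76]
 [ 74  77  84  73  79  77  78  80  77  72  74  75  75  77  80  77  82  78  77  77  76  78  81  77  82]
 [ 80  78  81  80  77  75  77  57  59  59  60  71  58  59  55  62  78  77  76  79  76  77  78  77  78]
 [ 78  80  81  81  79  49  51  79 110  98 116 133 132 135 169 100  63  57  78  79  82  79  79  74  80]
 [ 79  78  78  65  57  63  77  81  86  91 129 130 130 132 130 133 156  75  50  77  77  79  82  79  79]
 [ 76  78  72  43 126 129 116 125 132 132 129 134 134 133 149 153 154 158  98  52  77  76  79  84  84]
 [ 82  84  46 107 135 133 131 128 132 137 131 132 132 131 155 161 155 157 157  80  57  80  77  78  76]
 [ 56  59  82 136 134 133 138 134 133 13
[... 1011 characters left out ...]
  43 102 108 113 110 110 113 107 110 109 111  82  40  39  36  53  54  57  61  59]
 [ 57  56  55  50  38  35  39  41  85 115 112 117 111 109  70  42  38  39  39  49  54  62  61  58  57]
 [ 60  59  57  53  51  36  36  40  43  37  38  40  41  43  40  42  46  40  54  50  55  57  57  59  58]
 [ 57  58  56  57  58  56  41  41  36  40  38  41  40  41  43  43  43  53  53  56  54  61  57  55  59]
 [ 56  58  59  56  54  49  49  52  49  43  37  41  43  48  56  59  55  52  59  59  59  59  59  62  54]
 [ 57  59  61  60  57  57  51  55  55  57  59  56  53  54  55  55  54  51  56  60  56  58  60  56  59]
 [ 58  58  65  62  58  59  52  55  54  57  52  55  54  60  59  57  54  57  57  57  58  55  59  55  59]]
```

Request:
move_arm(
  motion=[
    [[0,0,0,0],[0,0,0,0],[0,0,0,0]],
  ],
)

```text
t: 25.28
tcp_pos: [0.615, 0.0607, 0.0614]
orientation: [0.701, 0.714, 0.0, -0.0]
wrist_force: [-1.0, -0.3, -3.2]
opening: 0.0334
finger_force: 60.9
```

Request:
move_arm(
  motion=[
    [[0,0,0,0],[0,0,0,0]],
  ],
)

```text
t: 25.52
tcp_pos: [0.6149, 0.0606, 0.0612]
orientation: [0.701, 0.714, -0.0, -0.0]
wrist_force: [0.3, 0.5, -3.8]
opening: 0.0333
finger_force: 60.9
```

Request:
move_arm(
  motion=[
    [[-0.0035,0.0026,-0.004,0],[0,0,0,0],[0,0,0,0],[0,0,0,0],[0,0,0,0],[0,0,0,0]],
  ],
)

```text
t: 26.28
tcp_pos: [0.6115, 0.0632, 0.0573]
orientation: [0.701, 0.714, 0.0, 0.0]
wrist_force: [-0.6, 0.0, -3.4]
opening: 0.0337
finger_force: 60.9
```

```bash
python3 - <<'E'
from h import *
s,M,y=tool();T=s['tcp_pos'];print(s['t'],T,y,M[:,2])
c=cap('wrist');np.savez('w7.npz',**c)
H=T+M@np.array([.042,.0007,-.0263]);p=pix(c,[H,[.6113,.1052,.066]]);print('hole world',H,'pix hole,pin',p)
u,v=p[0].astype(int);g=c['color'].astype(int).mean(-1).astype(int);np.set_printoptions(linewidth=250)
print(u,v);print(g[v-24:v+26:2,u-24:u+26:2])
E
```

```text
26.275 [0.61152949 0.0631894  0.05733896] 1.0561812280314682 [ 8.02440185e-05 -5.53456841e-07 -9.99999997e-01]
hole world [0.61145308 0.10519518 0.08363893] pix hole,pin [[318.8926404  222.34607717]
 [318.17959042 210.66745311]]
318 222
[[ 82  81  80  80  77  81  76  76  79  81  81  73  77  84  81  83  78  79  78  77  78  83  83  82  82]
 [ 76  79  80  81  75  77  76  72  81  74  76  77  79  79  83  77  75  80  77  77  74  79  82  80  79]
 [ 80  81  82  80  79  81  76  78  72  73  71  70  69  80  82  80  80  75  78  79  73  78  82  77  80]
 [ 74  81  84  80  79  79  78  51  42  48  53  66  53  46  48  62  72  79  82  82  81  80  78  76  80]
 [ 76  83  80  80  79  56  58  75 110  98 170 181 180 177 121  76  56  58  80  76  76  79  78  81  76]
 [ 80  81  82  72  59  94  88 101 107 141 175 181 175 184 158 113 118  58  54  78  76  78  79  74  78]
 [ 78  81  73  57 120 131  97  88  86 109 132 179 176 181 181  96 112 139  85  48  80  81  80  78  76]
 [ 77  78  55 105 131 130 118  85  86 127 133 182 177 179 176  91 104 127 134  75  60  82  80  80  76]
 [ 78  54  77 134 129 127 131  86  81 1
[... 1012 characters left out ...]
  49 122 130 130 128 130 131 133 129 135 131  86  37  38  45  55  57  58  57  60]
 [ 58  57  53  50  39  36  30  49 104 129 129 128 127 126  82  44  37  40  38  55  53  59  57  62  59]
 [ 57  60  59  55  51  37  36  42  40  41  39  43  41  37  38  34  40  43  53  52  53  58  57  56  57]
 [ 58  57  60  57  51  53  40  41  36  42  39  35  41  41  43  43  47  55  55  57  53  58  60  60  56]
 [ 56  63  58  61  56  55  52  54  48  43  44  39  43  45  57  58  54  53  58  58  60  53  60  60  56]
 [ 56  61  57  64  56  60  51  53  51  48  50  52  55  57  59  58  54  59  54  59  57  59  59  55  54]
 [ 56  65  60  61  58  57  59  61  57  53  59  60  55  62  57  58  60  57  57  56  58  59  57  62  58]]
```

Through the hole, the bright pin tip is at (318,210), where it was predicted. Hole and pin are aligned, so I lower the strap.

Request:
move_arm(
  motion=[
    [[0,0,-0.006,0],[0,0,-0.006,0],[0,0,-0.004,0],[0,0,0,0],[0,0,0,0],[0,0,0,0]],
  ],
)

```text
t: 27.08
tcp_pos: [0.6117, 0.0632, 0.0415]
orientation: [0.701, 0.714, 0.0, 0.0]
wrist_force: [1.0, -0.9, -3.1]
opening: 0.0335
finger_force: 60.9
```

Request:
move_arm(
  motion=[
    [[0,0,-0.003,0],[0,0,-0.003,0],[0,0,0,0],[0,0,0,0],[0,0,0,0]],
  ],
)

```text
t: 27.7
tcp_pos: [0.6116, 0.0632, 0.0354]
orientation: [0.701, 0.714, 0.0, 0.0]
wrist_force: [0.0, -0.4, -3.6]
opening: 0.0334
finger_force: 60.9
```

Request:
move_arm(
  motion=[
    [[0,0,-0.001,0],[0,0,0,0],[0,0,0,0]],
  ],
)

```text
t: 28.08
tcp_pos: [0.6115, 0.0633, 0.0343]
orientation: [0.701, 0.714, 0.0, -0.0]
wrist_force: [0.5, 0.6, -4.0]
opening: 0.0334
finger_force: 60.9
```

Request:
move_arm(
  motion=[
    [[0,0,-0.0005,0],[0,0,0,0]],
  ],
)

```text
t: 28.32
tcp_pos: [0.6116, 0.0632, 0.034]
orientation: [0.701, 0.714, 0.0, 0.0]
wrist_force: [0.5, -0.2, -2.6]
opening: 0.0336
finger_force: 61.0
```

Request:
move_arm(
  motion=[
    [[0,0,0,0],[0,0,0,0],[0,0,0,0],[0,0,0.02,0],[0,0,0.04,0],[0,0,0.06,0],[0,0,0.06,0],[0,0.03,0.05,0],[0,0.05,0.02,0],[0,0,0,0]],
  ],
  hand=60,
)

```text
t: 29.58
tcp_pos: [0.6128, 0.1503, 0.2869]
orientation: [0.697, 0.717, 0.003, 0.0]
wrist_force: [-0.3, 0.1, -0.8]
opening: 0.0512
finger_force: 0.0
```

Request:
move_arm(
  motion=[
    [[0,0,0,0],[0,0,0,0],[0,0,0,0]],
  ],
  hand=100,
)

```text
t: 29.95
tcp_pos: [0.6111, 0.1414, 0.2834]
orientation: [0.702, 0.713, -0.0, -0.0]
wrist_force: [1.2, 1.4, -0.3]
opening: 0.0853
finger_force: 0.0
```

```bash
python3 - <<'E'
from h import *
s,M,y=tool();print(s['t'],s['tcp_pos'],y,s['wrist_force'])
c=cap('wrist');np.savez('w8.npz',**c);P=cloud(c);g=c['color'].astype(int).mean(-1)
z=P[...,2]
t=np.radians(1.1);ex=np.array([np.cos(t),np.sin(t)]);ey=np.array([-ex[1],ex[0]])
pin=np.array([.6113,.1052]);q=P[...,:2]-pin;fx=q@ex;fy=q@ey
dark=(g<115)
for nm,y0,y1 in(('tail',-.115,-.08),('mid',-.07,-.03),('nearhole',-.02,-.01),('bar+',.009,.018),('barrel',.022,.034)):
    k=dark&(fy>y0)&(fy<y1)&(abs(fx)<.032)&(z>.05);print(nm,k.sum(),'z',np.median(z[k]).round(4) if k.any() else None,'x',np.percentile(fx[k],[1,50,99]).round(4) if k.any() else None)
k=dark&(abs(fx)<.015)&(z>.054)&(z<.08)&(fy<0);print('tail min y',np.percentile(fy[k],.5))
for nm,y0,y1 in(('rail',-.155,-.13),('stile',-.015,.015)):
    k=(abs(fy-(y0+y1)/2)<(y1-y0)/2)&(abs(fx)<.035)&~dark;print(nm,np.median(z[k]).round(4))
pp=lambda x,y,z:pix(c,[[*(pin+x*ex+y*ey),z]])[0]
e=.06
for nm,x in(('L',-.018),('R',.018)): print('strap edge',nm,edge(c,pp(x,-.10,e),pp(x,-.03,e),e,half=5))
print('rail near',edge(c,pp(-.04,-.15,.052),pp(-.04,-.03,.052),.052,half=5),'rail end',edge(c,pp(-.03,-.16,.052),pp(.03,-.16,.052),.052,half=5),'rail far',edge(c,pp(.04,-.15,.052),pp(.04,-.03,.052),.052,half=4))
print('pin/hole pix',pp(0,0,.066),pp(0,0,.06));u,v=pp(0,0,.06).astype(int);np.set_printoptions(linewidth=200);print(g[v-12:v+13,u-12:u+13].astype(int))
E
```

```text
29.95 [0.61113263 0.14137023 0.28340747] 0.890036763512006 [ 1.18163025  1.43857359 -0.29203847]
tail 834 z 0.0597 x [-0.0184 -0.0013  0.0156]
mid 979 z 0.0596 x [-0.0186 -0.      0.0153]
nearhole 265 z 0.0595 x [-0.0181 -0.0031  0.0154]
bar+ 258 z 0.0596 x [-0.0175 -0.0009  0.0157]
barrel 422 z 0.0666 x [-0.0192 -0.0018  0.0164]
tail min y -0.11928319376807431
rail 0.0517
stile 0.0519
strap edge L (array([0.5926, 0.0404]), np.float64(91.43), np.float64(0.31), 40)
strap edge R (array([0.629 , 0.0416]), np.float64(90.44), np.float64(0.19), 33)
rail near (array([0.572 , 0.0181]), np.float64(90.7), np.float64(0.28), 35) rail end (array([ 0.6125, -0.0553]), np.float64(1.08), np.float64(0.18), 37) rail far (array([0.6524, 0.0194]), np.float64(91.02), np.float64(0.36), 38)
pin/hole pix [315.90194933 230.72701859] [315.90405278 229.04510149]
[[ 95  94  98  99  99 100 101  98  92  97  93  97  98  95  98  97  98  99 100 101 101  94  96 101  96]
 [ 93  98  99  96  97  95 100  98  94  95  99  97  95  96 103 100  98  96  98 101  98  94  99 101  92]
 [ 96  93 103  99 102 102  99  96  90  95  94  
[... 1622 characters left out ...]
  97  87  70  38  33  39  42  39  44  40  29  48  55  88  98  99  94  93 114 117]
 [ 96  96  94  98 101 108  97  89  56  39  44  41  33  40  52  50  68  82  91  99  99  96  98 113 122]
 [ 91  95 100  97  98 101 102  96  91  77  75  74  68  72  81  91  93  96  96 101  98  94  97 109 116]
 [ 96  92  99 103  96 101 105  98  96  93  95  93  92 100  95  92  97  98  99 102  99  95  93 116 117]
 [ 92  94 100 101  99  98  99  95  92  93  97  92  93  97 102 100  97  97  95 102  99  92  95 110 115]
 [ 97  96  97 101  96  98 102  96  97  98  90  98  95  96 100  95  93  97  97  97  97  98  94 113 115]
 [ 98  94  94 101  97  98  98  99  97  93  95  93  94  95  98  97  92  93  97 101  97  94  99 111 116]]
```

```bash
python3 -c "
from workcell import manip
print(manip.sign_off())"
```

```text
the job is handed in; nothing more can be done
None
```

I handed the job in at about 30 s of the 67 s limit. My last measurements show the rail against the fence and butted square to the stile, and the strap flat along it with its hole over the pin and released; the sign-off gave no verdict.

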